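# Lock the memory stick away in the key-drawer box

## Task

Lock the memory stick away: lay it in the open drawer of the grey lock box, then slide the drawer fully shut. Then pull the knob on the sloped panel out to free it, turn it clockwise from the short line to the round dot, and push it fully back in. Leave the eraser and the carton of staples where they are.

Things in the scene. Friction and masses are not known exactly. Their poses are not given: they have to be found in the camera images.
- stick_center (a point): Memory stick: flat black stick with a bright metal plug, 17 x 56 x 9 mm, lying flat and loose on the worktop. The point is its centre, half-way up; its y axis runs along the 56 mm length, x across the 17 mm width, z up.
- drawer_floor (a point): Lock box's drawer floor (8 mm above worktop), mid-width, 40 mm behind the inside of the drawer front; moves with the drawer. x to the back of the box (the drawer opens to -x), y to its left, z up. Inside 150 mm wide; side walls 24 mm, front 51 mm high. When open, the 75 to 90 mm behind the front are uncovered (a small catch stands by the right wall, 79 mm behind the front, 46 mm high).
- drawer_front (a point): Centre of the flat outer face of the drawer front, 32 mm above the worktop; the face is 164 mm wide, from 5 to 59 mm up. Axes as drawer_floor: x points into the box, the way to push. Near its upper edge (53 to 58 mm up) a 70 mm wide finger lip juts 9 mm out of the face, mid-width.
- drawer (a joint): How far the drawer is out, m: 0 = fully shut, 0.1 = fully open; starts 0.085 to 0.1. It slides with about 1.5 N friction. It cannot be shut when the knob is already turned to the dot.
- knob_grip (a point): Black wing knob on the sloped panel: bar 40 mm long, 12 mm thick, standing 32 mm above a round skirt (44 mm across, 8 mm thick). Point on the knob's axis, 10 mm below the bar's top, 22 mm above the skirt. z = knob axis outwards, 35 degrees from vertical, leaning to the box's front; x = along the bar to its pointer end; y = across the 12 mm. Moves with the knob.
- lock_turn (a joint): Knob angle, rad, growing clockwise seen facing the panel: 0 = pointer at the short line up-left (unlocked), 1.2 = at the round dot up-right (locked); end stop 1.3. Starts -0.2 to 0.2. A pin stops it passing between line and dot unless pulled out over 8 mm; near the dot it goes back in only within 0.1 of 1.2. Friction about 0.03 N m.
- lock_pull (a joint): How far the knob is pulled out along its axis, m: 0 = fully in, 0.014 = fully out (end stop). It stays where it is left; about 2.5 N friction.
- safe: Grey lock box fixed to the worktop, 160 mm deep (x), 182 mm wide (y), 148 mm high at the back. Origin: centre of its underside; x to its back, y to its left. Its front is 64 mm high; from there the panel rises at 35 degrees. The knob's axis meets the panel 20 mm in front of the origin, 104 mm up.
- eraser_center (a point): Eraser with a blue sleeve and white end, 22 x 54 x 12 mm, loose; centre point. To be left alone.
- staple_center (a point): Beige carton of staples, 34 x 60 x 19 mm, loose; centre point. To be left alone.

How it is judged:
By the outcome, as a careful person would: the job done as asked, in the order asked, and still so for the second after the job is handed in, with the robot touching nothing.
It also fails if it takes over 67 s, if anything falls off the work surface, if the arm or the gripper's body presses on something with over 40 N, if the wrist force passes 120 N, or if a joint passes its speed limit or range.

## Robot

A 6-joint arm with a two-finger parallel gripper is mounted at the origin on a cart in front of the work surface, level with it; the furniture and walls round the work are solid. World frame = base frame: x ahead of the robot, y to its left, z up, the work surface at z = 0. Lengths are in m, angles in rad, forces in N, time in s.
With the tool pointing down it reaches from about 0.4 to 0.825 m from the base axis. Payload 7 kg.
Tool frame: the origin (TCP) lies on the centre line of the jaws, within the pads' length; the fingertips stand ahead of it and the grasp point (between the pads) lies 6 mm ahead of it (manip.tip_extent is the z of the fingertips in the tool frame, in m); z points along the fingers, y is the direction in which the jaws open and shut (so a half turn about z gives the same grasp; the last joint's range is limited). The gripper opens to 88 mm and grips with 3 to 60 N. Pads are 19 mm wide; open, the fingers measure 130 mm over their backs; the gripper's body (78 mm by 193 mm) begins 47 mm behind the grasp point.
Start: joints at [1.417, 0.359, 0.012, 0, -1.224, -0.288], TCP at [0.289, 0.61, 0.252] pointing down, gripper open.
Joint ranges: [-3.07, 3.07], [-1.43, 2.12], [-1.02, 1.25], [-3.03, 1.67], [-3.05, -0], [-3.03, 3.03]. Speed limits (rad/s): [2.39, 2.39, 3.01, 3.14, 3.14, 3.14].

## Interface

Orientations are given as a unit quaternion [w, x, y, z].
In Python, from bench import manip gives the robot as it stands. The module is installed in compiled form; this text tells all that it offers.
- The arm moves only by the shell command python3 -m creep 'ROWS'. ROWS is text: rows parted by semicolons, each of 5 numbers parted by spaces: the shift along the world's x, y, z in units of 30 mm (1.0 is 30 mm), then the turn about the world's z in units of 5 degrees (1.0 is 5 degrees), then the finger opening in mm, from 0 to 87.6. A call has 1 to 10 rows; each row is the pose to reach, as a shift and turn from the pose commanded when the call began; what a row does not reach only later rows make up. A row lasts 1/10 s, in which the tool goes at most 50 mm and 8.59 degrees, less where a joint would pass 70% of its speed; a pose out of reach is approached as far as the arm can. A call with a gripper value outside its range is refused whole. The fingers move at their own pace and stop on an object; the grip force is fixed at half the most. Time passes only in rows, so rows that repeat a pose let the fingers close. It gives the time, the measured TCP pose, the force and the opening at its end, in the units of the state.
- manip.state(): the state, without advancing time (a new reading comes with each control period).
- manip.read_camera(name): name is "scene" or "top" or "wrist"; returns (picture, depth): 420x560x3 uint8, red, green, blue; 420x560 float32, m along the optical axis (not along the pixel's ray), 0 where there is no reading.
- manip.camera_params(name): a dict with "fx", "fy", "cx", "cy" (pixels), "dist" ([k1, k2, p1, p2, k3] as OpenCV has them; the pictures are not rectified), "R" (3x3) and "t" (3): a world point X has camera coordinates R X + t. Camera axes: x right, y down, z forward; pixel columns grow to the right and rows downward; lengths in m; the calibration is good to about 2 mm. A picture is of the moment at which its call begins: read the wrist's pose just before it. camera_params takes no time and is no camera call; for the wrist camera it gives the pose at the moment of the call.
- manip.sign_off(): hands the job in, once; it reports no verdict.
The state is a dict: "t": time; "joints": joint angles; "qvel": joint speeds; "effort": joint torques, N m; "tool_pos": TCP position; "orientation": TCP orientation; "ft_force": force on the tool from outside, world axes, zero at the start; "moment": the same for the moment, N m; "opening": finger opening in m.
Only numpy, scipy, OpenCV 4.12 (cv2) and the standard library are available. Lean on these libraries where they do the work, as an engineer would, in place of code of your own. Each camera call takes 0.05 s, during which the arm holds its last target. There are 200 camera calls.

## Working session

There is one attempt and no reset: what is moved stays moved. The work goes in short steps, Python scripts to look and compute and a shell command to move; the robot and the scene stay as the last step left them, time stands still between calls to the robot, and variables do not carry over. Pictures are saved under pics/ and viewed, on a budget of 10 in all, crops included, one or two more only if the job needs it, and the job is handed in when it is done.

```bash
mkdir -p pics; ls; python3 - <<'E'
from bench import manip
import cv2,numpy as np
s=manip.state();print(s['t'],s['tool_pos'],s['orientation'],s['opening'],manip.tip_extent)
a=[]
for n in("scene","top"):
    p,d=manip.read_camera(n);c=manip.camera_params(n)
    np.savez(f"pics/{n}.npz",p=p,d=d,**{k:np.array(v) for k,v in c.items()})
    cv2.imwrite(f"pics/{n}.png",p[:,:,::-1]);print(n,c)
E
```

```text
pics
0.0 [0.28841952 0.60975518 0.25062508] [ 8.33583789e-04  9.75688273e-01 -2.19161320e-01 -1.19426655e-04] 0.0873611899741634 0.025
scene {'fx': 445.03834683506085, 'fy': 445.03834683506085, 'cx': 274.5526772081979, 'cy': 202.7088544526726, 'dist': array([0.01956151, 0.        , 0.        , 0.        , 0.        ]), 'R': array([[ 0.63028208, -0.77626384,  0.01260738],
       [-0.47437376, -0.39791797, -0.78525845],
       [ 0.61458444,  0.48895372, -0.61903976]]), 't': array([-0.32609255,  0.3685765 ,  0.86952284])}
top {'fx': 412.3834026289076, 'fy': 412.3834026289076, 'cx': 279.12710161922104, 'cy': 207.60242124229885, 'dist': array([-0.02769052,  0.        ,  0.        ,  0.        ,  0.        ]), 'R': array([[-0.01493638, -0.99985639,  0.00800642],
       [-0.98867164,  0.01357232, -0.14947969],
       [ 0.14934955, -0.0101484 , -0.98873238]]), 't': array([0.03975377, 0.54697173, 1.07767746])}
```

View pics/scene.png

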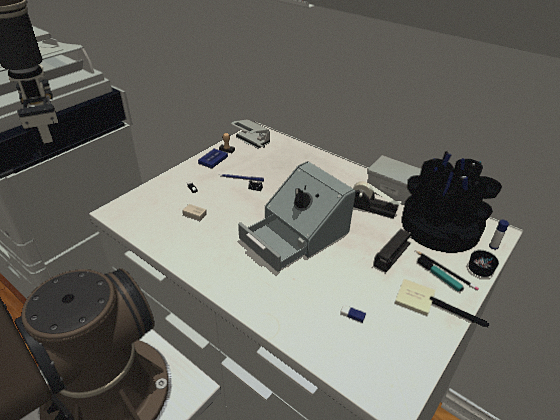

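View pics/top.png

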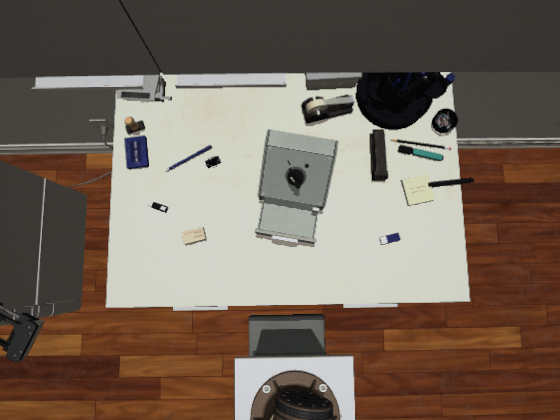

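The scene view shows the lock box centrally, with its drawer open towards the robot. In the top view, the stick is at (158,207), with its bright plug on the left. The staples are at (194,236), the eraser at (389,239), the knob at (296,177) and the drawer front at about (286,238).

```bash
cat > h.py <<'E'
import numpy as np,cv2
from bench import manip
def load(n): return dict(np.load(f"pics/{n}.npz"))
def grab(n,tag):
    c=manip.camera_params(n);p,d=manip.read_camera(n)
    np.savez(f"pics/{tag}.npz",p=p,d=d,**{k:np.array(v) for k,v in c.items()})
    return load(tag)
def K(c): return np.array([[c['fx'],0,c['cx']],[0,c['fy'],c['cy']],[0,0,1.]])
def ray(c,uv):
    q=cv2.undistortPoints(np.array(uv,float).reshape(-1,1,2),K(c),c['dist']).reshape(-1,2)
    return np.c_[q,np.ones(len(q))]
def plane(c,uv,z):
    r=ray(c,uv)@c['R'];o=-c['R'].T@c['t'];return o+r*((z-o[2])/r[:,2])[:,None]
def depth(c,uv):
    uv=np.array(uv,int).reshape(-1,2);d=c['d'][uv[:,1],uv[:,0]]
    return (ray(c,uv)*d[:,None]-c['t'])@c['R']
def cloud(c):
    v,u=np.mgrid[:420,:560];return depth(c,np.c_[u.ravel(),v.ravel()]).reshape(420,560,3)
E
python3 - <<'E'
from h import *
c=load('top');P=cloud(c)
np.set_printoptions(precision=4,suppress=True)
# stick
sub=c['p'].astype(int);g=sub.max(2)
def blob(m,u0,v0,u1,v1):
    w=np.zeros_like(m);w[v0:v1,u0:u1]=m[v0:v1,u0:u1];return np.argwhere(w)[:,::-1]
off=np.abs(sub-np.median(sub[190:230,150:250].reshape(-1,3),0)).max(2)>45
for n,b,z in(("stick",(145,195,175,220),.0045),("stap",(178,224,212,248),.0095),("eras",(375,228,405,250),.006)):
    px=blob(off,*b);w=plane(c,px,z)[:,:2];rc=cv2.minAreaRect(w.astype(np.float32)*1000);print(n,len(px),rc)
# box points by depth heights
x=P[130:250,245:345].reshape(-1,3);x=x[x[:,2]>0.05]
top=x[x[:,2]>.14];print('toprim',cv2.minAreaRect((top[:,:2]*1000).astype(np.float32)),x[:,2].max())
# panel normal fit
pn=P[150:200,262:332].reshape(-1,3);pn=pn[(pn[:,2]>.07)&(pn[:,2]<.14)]
for _ in range(6):
    m=pn.mean(0);n=np.linalg.svd(pn-m,full_matrices=False)[2][2];n*=np.sign(n[2]);r=(pn-m)@n;pn=pn[abs(r)<max(.004,1.0*r.std())]
print('panel n',n,m,len(pn),'slope',np.degrees(np.arccos(n[2])),'boxyaw',np.degrees(np.arctan2(-n[1],-n[0])))
z=np.concatenate([c['p'][125:250,245:345]],0)
s=load('scene')
a=cv2.resize(c['p'][125:250,245:345],None,fx=4.4,fy=4.4,interpolation=cv2.INTER_CUBIC)
b=cv2.resize(s['p'][155:280,230:360],None,fx=2.7,fy=4.4*1.0 if 0 else 2.7,interpolation=cv2.INTER_CUBIC)
o=np.zeros((550,800,3),np.uint8);o[:a.shape[0],:a.shape[1]]=a;o[:b.shape[0],445:445+b.shape[1]]=b
st=cv2.resize(c['p'][190:225,140:180],None,fx=5.5,fy=5.5,interpolation=cv2.INTER_CUBIC);o[345:345+st.shape[0],445:445+st.shape[1]]=st
cv2.imwrite('pics/crop1.png',o[:,:,::-1])
E
```

```text
stick 100 ((560.9107666015625, 371.3448486328125), (55.69860076904297, 18.565780639648438), 70.83653259277344)
stap 122 ((475.33953857421875, 266.0152893066406), (37.123558044433594, 61.444488525390625), 15.266838073730469)
eras 131 ((461.5378723144531, -273.0668640136719), (24.17914581298828, 57.503780364990234), 14.173297882080078)
toprim ((548.6004638671875, 1.100341796875), (182.13455200195312, 346.0025329589844), 79.74337005615234) 1.146977472981206
panel n [-0.5604  0.1053  0.8215] [ 0.6236 -0.012   0.1067] 2597 slope 34.767630724434476 boxyaw -10.642434641856882
```

View pics/crop1.png

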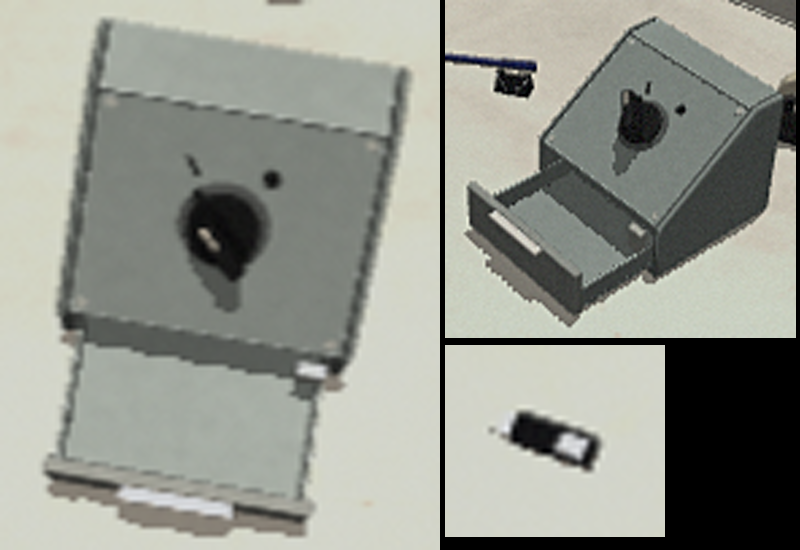

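The crop shows a flush-mounted wing knob with its pointer near the short line. The stick has its plug pointing to +y. The fitted stick size (55.7 x 18.6 mm), panel slope (34.8°) and staple and eraser sizes all match the given values. I'll go above the stick and take a close look.

```bash
python3 -m creep '9.08 -7.96 -3.3 -16.8 87;9.08 -7.96 -3.3 -16.8 87;9.08 -7.96 -3.3 -16.8 87;9.08 -7.96 -3.3 -16.8 87;9.08 -7.96 -3.3 -16.8 87;9.08 -7.96 -3.3 -16.8 87;9.08 -7.96 -3.3 -16.8 87;9.08 -7.96 -3.3 -16.8 60;9.08 -7.96 -3.3 -16.8 50;9.08 -7.96 -3.3 -16.8 50'; python3 -m creep '0 0 0 0 50;0 0 0 0 50;0 0 0 0 50'
python3 - <<'E'
from h import *
np.set_printoptions(precision=4,suppress=True)
s=manip.state();print(s['t'],s['tool_pos'],s['orientation'],s['opening'],s['joints'])
c=grab('wrist','w1');cv2.imwrite('pics/w1.png',c['p'][:,:,::-1]);print(c['R'],c['t'])
t=load('top');s=load('scene')
f=lambda L:[(245+a/4.4,125+b/4.4) for a,b in L]
print('drawer top edge out',plane(t,f([(50,470),(310,515)]),.059))
print('panel low corners',plane(t,f([(75,312),(343,362)]),.064))
print('panel top corners',plane(t,f([(105,88),(390,137)]),.148))
print('skirt ctr',plane(t,f([(224,228)]),.104+.0066)) 
E
```

```text
t: 1.1
tool_pos: [0.5616, 0.3698, 0.1513]
orientation: [-0.001, -0.575, 0.818, -0.0]
ft_force: [-0.4, -0.3, -0.4]
opening: 0.0685
t: 1.4
tool_pos: [0.5608, 0.3716, 0.1525]
orientation: [-0.0, -0.58, 0.815, -0.0]
ft_force: [0.5, -0.2, -0.3]
opening: 0.0513
1.4 [0.5608 0.3716 0.1525] [-0.0001 -0.5798  0.8148 -0.    ] 0.05128367459097652 [ 0.8743  0.4264 -0.1203 -0.     -1.0243 -1.2082]
[[-0.945   0.327   0.0009]
 [ 0.3132  0.9042  0.2903]
 [ 0.0941  0.2747 -0.9569]] [ 0.4082 -0.5194  0.1411]
drawer top edge out [[ 0.4808  0.0932  0.059 ]
 [ 0.4516 -0.0624  0.059 ]]
panel low corners [[ 0.5762  0.0772  0.064 ]
 [ 0.5433 -0.0844  0.064 ]]
panel top corners [[ 0.6905  0.0564  0.148 ]
 [ 0.6597 -0.1053  0.148 ]]
skirt ctr [[ 0.6164 -0.0117  0.1106]]
```

View pics/w1.png

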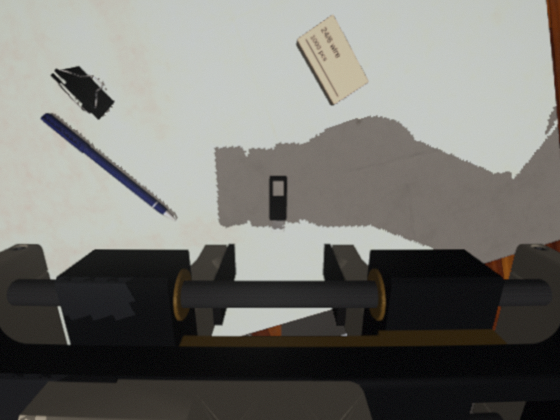

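The wrist view shows the stick's black body at about (279,198), aligned with the image vertical, with the plug just below it. I'll check position and angle on the plane.

```bash
python3 - <<'E'
from h import *
np.set_printoptions(precision=4,suppress=True)
c=load('w1');p=c['p'].astype(int)
w=np.zeros((420,560),np.uint8);w[165:225,260:300]=(p.max(2)<70)[165:225,260:300]
h=np.argwhere(w)[:,::-1];print(len(h),h.min(0),h.max(0))
W=plane(c,h,.009)[:,:2]*1000;print(cv2.minAreaRect(W.astype(np.float32)))
print(p[215:250:2,279].tolist())
E
```

```text
619 [269 176] [286 220]
((560.5299072265625, 367.2626037597656), (43.4012565612793, 16.504640579223633), 70.8990478515625)
[[27, 26, 27], [26, 26, 25], [39, 38, 36], [108, 102, 100], [122, 118, 115], [120, 116, 113], [122, 117, 114], [175, 178, 174], [196, 199, 194], [197, 201, 196], [199, 203, 197], [197, 200, 193], [196, 199, 193], [197, 201, 195], [197, 200, 197], [196, 199, 194], [196, 200, 196], [196, 200, 195]]
```

```bash
python3 -m creep '0.03 0 -1.5 0 40;0.03 0 -3 0 40;0.03 0 -4 0 40;0.03 0 -4.2 0 40;0.03 0 -4.2 0 40;0.03 0 -4.2 0 5;0.03 0 -4.2 0 5;0.03 0 -4.2 0 5;0.03 0 -4.2 0 5;0.03 0 -4.2 0 5'; python3 -m creep '0 0 0 0 5;0 0 0 0 5;0 0 1 0 5;0 0 2.5 0 5;0 0 4 0 5;0 0 4.5 0 5;0 0 4.5 0 5'
```

```text
t: 2.45
tool_pos: [0.562, 0.3715, 0.0268]
orientation: [0.0, -0.579, 0.816, 0.0]
ft_force: [-0.4, -0.2, 1.0]
opening: 0.0168
t: 3.15
tool_pos: [0.5631, 0.3724, 0.1652]
orientation: [0.003, -0.579, 0.816, 0.001]
ft_force: [-0.1, -0.3, 0.3]
opening: 0.0165
```

The stick is gripped (16.5 mm). Next I'll carry it over the drawer with the jaws along the box's y.

```bash
python3 -m creep '-1.57 -12.22 0 19.7 5;-1.57 -12.22 0 19.7 5;-1.57 -12.22 0 19.7 5;-1.57 -12.22 0 19.7 5;-1.57 -12.22 0 19.7 5;-1.57 -12.22 0 19.7 5;-1.57 -12.22 0 19.7 5;-1.57 -12.22 0 19.7 5;-1.57 -12.22 0 19.7 5;-1.57 -12.22 0 19.7 5'; python3 -m creep '0 0 0 3.1 5;0 0 0 3.1 5;0 0 0 3.1 5;0 0 0 3.1 5;0 0 0 3.1 5;0 0 0 3.1 5'
python3 - <<'E'
from h import *
np.set_printoptions(precision=4,suppress=True)
s=manip.state();q=s['orientation'];print(s['t'],s['tool_pos'],np.degrees(2*np.arctan2(q[2],q[1]))-90,s['opening'],s['joints'])
c=grab('wrist','w2');t=grab('top','t2')
o=np.zeros((420,800,3),np.uint8);o[:,:480]=c['p'][:,40:520]
o[:320,480:]=cv2.resize(t['p'][150:250,240:340],(320,320),interpolation=cv2.INTER_CUBIC)
cv2.imwrite('pics/w2.png',o[:,:,::-1])
E
```

```text
t: 4.15
tool_pos: [0.5138, 0.0034, 0.1604]
orientation: [0.0, 0.978, -0.208, -0.001]
ft_force: [0.3, 0.1, 0.9]
opening: 0.0164
t: 4.75
tool_pos: [0.5147, 0.0048, 0.1613]
orientation: [0.0, 0.997, -0.077, -0.0]
ft_force: [-0.3, 0.2, 0.0]
opening: 0.0167
4.75 [0.5147 0.0048 0.1613] -98.81359961574643 0.01672367406851427 [ 0.3911  0.1768 -0.4627 -0.     -0.9317  1.0259]
```

View pics/w2.png

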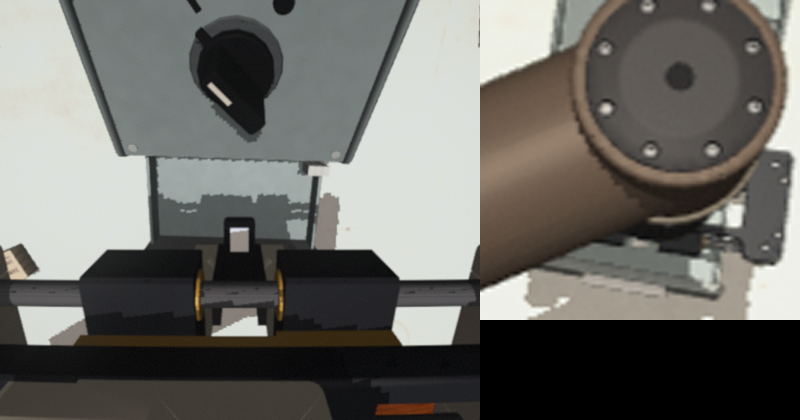

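The wrist view, with pixels given in crop coordinates, shows the stick held at (238,222) over the drawer. The drawer's side walls are at x≈150 and 318. The panel's lower edge runs from about (122,155) to (348,162), and the knob is at about (235,70). I'll check these against the calibration.

```bash
python3 - <<'E'
from h import *
np.set_printoptions(precision=4,suppress=True)
c=load('w2');P=cloud(c)
yaw=np.radians(-10.6);bx=np.array([np.cos(yaw),np.sin(yaw)]);by=np.array([-bx[1],bx[0]])
def B(W): W=np.atleast_2d(W);return np.c_[W[:,:2]@bx,W[:,:2]@by,W[:,2]]
g=lambda L:[(a+40,b) for a,b in L]
print('low corners',B(plane(c,g([(121,155),(348,162)]),.064)), 'raw',plane(c,g([(121,155),(348,162)]),.064))
print('drawer walls',B(plane(c,g([(150,200),(316,200)]),.032)))
print('inner front?',B(depth(c,g([(180,175),(200,220),(180,235),(300,240)]))))
print('knob depth: end',B(depth(c,g([(250,128),(250,120),(235,100),(205,40),(218,93)]))))
print('catch',B(depth(c,g([(315,168)]))))
print('skirt depth',B(depth(c,g([(197,60),(278,70)]))))
print('white mark px on plane z', B(plane(c,g([(208,83),(230,104)]),.135)))
print('tcp',B(manip.state()['tool_pos']))
# plane check
u,v=np.meshgrid(np.arange(130,400),np.arange(5,150));S=P[5:150,130:400].reshape(-1,3);S=S[(S[:,2]>.07)&(S[:,2]<.14)]
for _ in range(8):
    m=S.mean(0);n=np.linalg.svd(S-m,full_matrices=False)[2][2];n*=np.sign(n[2]);r=(S-m)@n;S=S[abs(r)<max(.002,r.std())]
print(n,np.degrees(np.arccos(n[2])),np.degrees(np.arctan2(-n[1],-n[0])),B(m))
E
```

```text
low corners [[0.5532 0.1914 0.064 ]
 [0.5534 0.0171 0.064 ]] raw [[ 0.579   0.0863  0.064 ]
 [ 0.5471 -0.085   0.064 ]]
drawer walls [[0.509  0.1805 0.032 ]
 [0.5138 0.0298 0.032 ]]
inner front? [[0.5282 0.1572 0.0081]
 [0.4832 0.138  0.0092]
 [0.4656 0.1589 0.0075]
 [0.4652 0.0358 0.0105]]
knob depth: end [[0.5784 0.0961 0.1316]
 [0.5825 0.0963 0.1343]
 [0.5917 0.1042 0.1399]
 [0.6217 0.1209 0.1215]
 [0.5944 0.1124 0.1424]]
catch [[0.5463 0.0395 0.0537]]
skirt depth [[0.6145 0.1271 0.1065]
 [0.6108 0.0802 0.1049]]
white mark px on plane z [[0.5995 0.1179 0.135 ]
 [0.5899 0.1068 0.135 ]]
tcp [[0.5051 0.0994 0.1615]]
[-0.5639  0.106   0.819 ] 35.01558664293415 -10.641350103352519 [[0.6054 0.1103 0.0992]]
```

The numbers agree: the drawer is 150.7 mm wide, the floor is at 8–9 mm, and the slope is 35.0° with yaw -10.64°. I'll lower the stick, release it and rise.

```bash
python3 -m creep '0.05 0.1 -1.5 -0.36 5;0.05 0.1 -3 -0.36 5;0.05 0.1 -3.9 -0.36 5;0.05 0.1 -4.17 -0.36 5;0.05 0.1 -4.17 -0.36 5;0.05 0.1 -4.17 -0.36 5;0.05 0.1 -4.17 -0.36 35;0.05 0.1 -4.17 -0.36 35;0.05 0.1 -4.17 -0.36 35;0.05 0.1 -4.17 -0.36 35'; python3 -m creep '0 0 0.8 0 35;0 0 2 0 35;0 0 3.5 0 35;0 0 3.8 0 5;0 0 3.8 0 5;0 0 3.8 0 5'
python3 - <<'E'
from h import *
np.set_printoptions(precision=4,suppress=True)
s=manip.state();q=s['orientation'];print(s['t'],s['tool_pos'],np.degrees(2*np.arctan2(q[2],q[1]))-90,s['opening'])
c=grab('wrist','w3');cv2.imwrite('pics/w3.png',c['p'][:,:,::-1])
E
```

```text
t: 5.85
tool_pos: [0.5165, 0.0078, 0.0368]
orientation: [-0.0, 0.996, -0.092, 0.0]
ft_force: [-0.1, -0.0, 0.3]
opening: 0.0345
t: 6.45
tool_pos: [0.5158, 0.0077, 0.1499]
orientation: [-0.0, 0.996, -0.092, -0.0]
ft_force: [-0.6, -0.3, -0.4]
opening: 0.0166
6.45 [0.5158 0.0077 0.1499] -100.53788037196179 0.016576529619442112
```

View pics/w3.png

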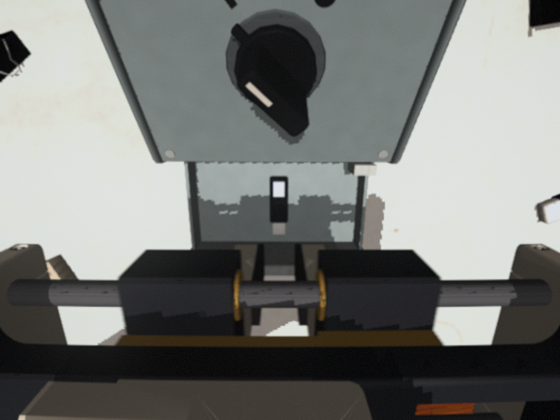

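The stick lies flat in the drawer at (279,205), clear of the walls and the front. Next, the fingers go in front of the drawer and down.

```bash
python3 -m creep '-1.3 0.25 0 0 0;-2.62 0.49 0 0 0;-2.62 0.49 0 0 0;-2.62 0.49 -1.5 0 0;-2.62 0.49 -2.8 0 0;-2.62 0.49 -3.16 0 0;-2.62 0.49 -3.16 0 0'; python3 -m creep '0.6 -0.11 0 0 0;1.2 -0.22 0 0 0;1.8 -0.34 0 0 0;2.3 -0.43 0 0 0;2.7 -0.51 0 0 0;2.9 -0.54 0 0 0'
```

```text
t: 7.2
tool_pos: [0.4357, 0.0214, 0.0528]
orientation: [0.002, 0.996, -0.092, -0.003]
ft_force: [0.6, 0.5, -0.5]
opening: 0.0
t: 7.8
tool_pos: [0.5254, 0.006, 0.0557]
orientation: [0.0, 0.996, -0.092, -0.0]
ft_force: [-2.5, 0.5, 1.9]
opening: 0.0006
```

```bash
python3 -m creep '0.15 -0.03 0 0 0;0.3 -0.06 0 0 0;0.4 -0.07 0 0 0;0.4 -0.07 0 0 0'; python3 -m creep '0.1 -0.02 0 0 0;0.2 -0.04 0 0 0;0.2 -0.04 0 0 0'
```

```text
t: 8.2
tool_pos: [0.5371, 0.0042, 0.0558]
orientation: [-0.0, 0.996, -0.092, 0.0]
ft_force: [1.0, -0.2, 0.0]
opening: 0.0004
t: 8.5
tool_pos: [0.5421, 0.003, 0.0555]
orientation: [0.0, 0.996, -0.092, -0.001]
ft_force: [-5.2, 2.8, 1.6]
opening: 0.0006
```

```bash
python3 -m creep '0.1 -0.02 0 0 0;0.2 -0.04 0 0 0;0.2 -0.04 0 0 0'; python3 -m creep '0.1 -0.02 0 0 0;0.1 -0.02 0 0 0;0.1 -0.02 0 0 0'
```

```text
t: 8.8
tool_pos: [0.5422, 0.0019, 0.0545]
orientation: [0.001, 0.996, -0.093, -0.006]
ft_force: [-24.9, 14.1, 17.1]
opening: 0.0003
t: 9.1
tool_pos: [0.5424, 0.0016, 0.0542]
orientation: [0.001, 0.996, -0.093, -0.008]
ft_force: [-35.8, 21.3, 24.0]
opening: 0.0004
```

The push met a hard stop at the expected place. I'll back off, rise and look.

```bash
python3 -m creep '-0.4 0.07 0 0 0;-1 0.18 0 0 0;-1.3 0.25 1.5 0 0;-1.3 0.25 3 0 30;-1.3 0.25 4.2 0 30;-1.3 0.25 4.2 0 30;-1.3 0.25 4.2 0 30'
python3 - <<'E'
from h import *
c=grab('wrist','w4');cv2.imwrite('pics/w4.png',c['p'][:,:,::-1])
s=manip.state();print(s['t'],s['tool_pos'],s['ft_force'],s['opening'])
E
```

```text
t: 9.8
tool_pos: [0.5135, 0.009, 0.183]
orientation: [-0.001, 0.996, -0.092, 0.002]
ft_force: [0.0, 0.5, -1.2]
opening: 0.0261
9.85 [0.51276208 0.00870943 0.18177185] [-0.0062021   0.01218701 -0.1611888 ] 0.028484417752732565
```

View pics/w4.png

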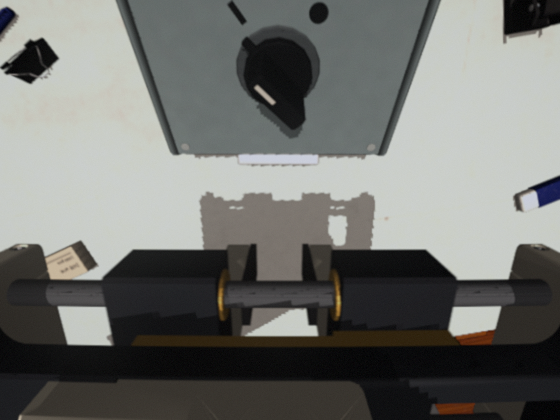

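The drawer is shut, with only the white lip visible at (278,159) flush under the panel edge. The knob's bar runs from (248,45) to (300,125), with the line at (237,12) and the dot at (319,13). I'll fit the bar from depth.

```bash
cat >> h.py <<'E'
yaw=np.radians(-10.64);bx=np.array([np.cos(yaw),np.sin(yaw),0]);by=np.array([-bx[1],bx[0],0])
a35=np.radians(35);ax=-np.sin(a35)*bx+np.cos(a35)*np.array([0,0,1]);up=np.cos(a35)*bx+np.sin(a35)*np.array([0,0,1])
def knob(c,r=(20,140,225,330)):
    P=cloud(c)
    S=P[0:150,130:430].reshape(-1,3);S=S[(S[:,2]>.07)&(S[:,2]<.14)]
    h=S@ax;h0=np.median(h);h0=np.median(h[abs(h-h0)<.004])
    K=P[r[0]:r[1],r[2]:r[3]].reshape(-1,3);H=K@ax-h0;k=(H>.022)&(H<.06)
    print('panel off',h0,'bar height pct',np.percentile(H[k],[10,50,90,97]))
    top=K[(H>np.percentile(H[k],97)-.006)&k]
    q=np.c_[top@(-by),top@up]*1000   # right, up seen facing panel
    rc=cv2.minAreaRect(q.astype(np.float32));m=np.array(rc[0])
    d=np.linalg.svd(q-q.mean(0),full_matrices=False)[2][0];d*=np.sign(d[1])
    print('rect',rc,'mean',q.mean(0),'bar angle right of up deg',np.degrees(np.arctan2(d[0],d[1])),len(q))
    return h0,m/1000
def world(h,ru): return ax*h-by*ru[0]+up*ru[1]
E
python3 - <<'E'
from h import *
np.set_printoptions(precision=4,suppress=True)
c=load('w4');h0,m=knob(c)
print('grip pt',world(h0+.030,m))
P=cloud(c)
for n,uv in(('line',[(231,3),(244,22)]),('dot',[(319,13)])):
    r=ray(c,uv)@c['R'];o=-c['R'].T@c['t'];X=o+r*((h0-o@ax)/(r@ax))[:,None];print(n,np.c_[X@-by,X@up]*1000-m*1000)
# skirt: points 5..11 above panel
K=P[20:140,225:330].reshape(-1,3);H=K@ax-h0;k=K[(H>.005)&(H<.011)];print('skirt',cv2.minEnclosingCircle((np.c_[k@-by,k@up]*1000).astype(np.float32)),len(k))
E
```

```text
panel off -0.26592159479014876 bar height pct [0.0267 0.0406 0.0423 0.0427]
rect ((-105.33343505859375, 561.455810546875), (12.255114555358887, 39.61650085449219), 42.07841873168945) mean [-105.946   563.7176] bar angle right of up deg -42.22154898003119 1415
grip pt [ 0.6045 -0.0064  0.1288]
line [[-25.7122  37.6403]
 [-19.3061  27.8498]]
dot [[23.7758 32.6932]]
skirt ((-106.602783203125, 565.9825439453125), 25.26819610595703) 1803
```

The bar fit is 12.3 x 39.6 mm, the grip point is at z 0.129 (expected 0.1286), and the bar is 42° left of up (about -0.13 rad). The tool stays vertical, so the pads lie flat along the bar's edges at tanφ = tanβ/cos35°. That makes the jaw yaw -52.8° now and about -140.5° at the dot.

```bash
python3 -m creep '1 -0.18 0.6 2 30;2 -0.36 0.6 4 30;3.05 -0.55 0.6 6 30;3.05 -0.55 0.6 7.7 30;3.05 -0.55 0.6 9.55 30;3.05 -0.55 0.6 9.55 30;3.05 -0.55 0.6 9.55 30;3.05 -0.55 0.6 9.55 30'
python3 -c "
from h import *
s=manip.state();q=s['orientation'];print(s['t'],s['tool_pos'],np.degrees(2*np.arctan2(q[2],q[1]))-90,s['opening'],s['joints'])"
```

```text
t: 10.65
tool_pos: [0.6039, -0.008, 0.1985]
orientation: [-0.0, 0.948, 0.318, -0.001]
ft_force: [0.5, -0.1, 0.0]
opening: 0.0304
10.65 [ 0.60388409 -0.00798914  0.19846978] -52.927712633390854 0.030371566415539602 [ 3.09942751e-01  2.82975916e-01 -2.23671131e-01 -1.42471108e-05
 -1.06602464e+00  1.90789395e+00]
```

```bash
python3 -m creep '0 0 -0.7 0 28;0 0 -1.2 0 28;0 0 -1.5 0 28;0 0 -1.7 0 28;0 0 -1.8 0 28;0 0 -1.8 0 28'; python3 -m creep '0 0 0 0 22;0 0 0 0 18;0 0 0 0 5;0 0 0 0 5;0 0 0 0 5;0 0 0 0 5'
```

```text
t: 11.25
tool_pos: [0.6044, -0.0079, 0.146]
orientation: [0.0, 0.948, 0.319, 0.0]
ft_force: [-1.0, -0.5, 0.5]
opening: 0.0278
t: 11.85
tool_pos: [0.6041, -0.0074, 0.1463]
orientation: [-0.0, 0.948, 0.319, 0.0]
ft_force: [-3.8, 4.3, 5.5]
opening: 0.0187
```

Gripped, well centred (side forces around 5 N). Now I'll pull out along the axis.

```bash
python3 -m creep '-0.08 0.015 0.11 0 5;-0.16 0.03 0.22 0 5;-0.24 0.045 0.33 0 5;-0.30 0.056 0.43 0 5;-0.30 0.056 0.43 0 5'
python3 - <<'E'
from h import *
c=grab('wrist','w5');t=grab('scene','s5')
o=np.zeros((420,800,3),np.uint8);o[:,:460]=c['p'][:,50:510];o[:340,460:]=cv2.resize(t['p'][155:255,250:350],(340,340),interpolation=cv2.INTER_CUBIC)
cv2.imwrite('pics/w5.png',o[:,:,::-1])
s=manip.state();print(s['t'],s['tool_pos'],s['ft_force'],s['opening'])
E
```

```text
t: 12.35
tool_pos: [0.5956, -0.0062, 0.1586]
orientation: [0.0, 0.948, 0.319, 0.001]
ft_force: [4.5, 0.9, -4.6]
opening: 0.018
12.45 [ 0.59565594 -0.00616751  0.15858947] [ 4.79369349  1.54052238 -5.35242562] 0.017882861910505494
```

View pics/w5.png

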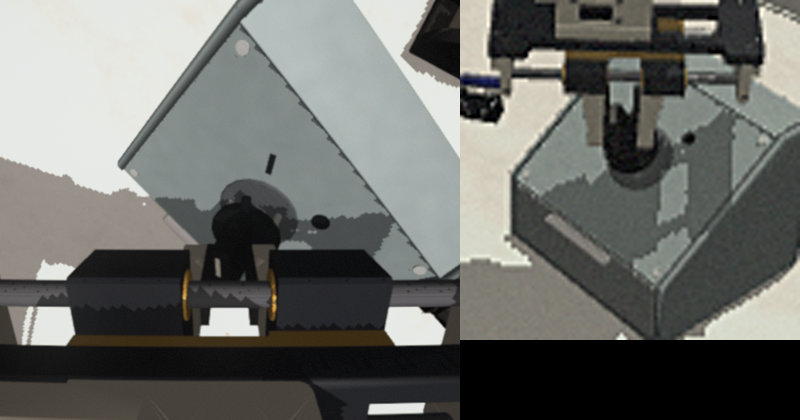

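The black knob now stands off its skirt, and the TCP has moved 15 mm along the axis with about 7 N resisting, so it is at the end stop. Now turn clockwise (negative yaw), checking part-way.

```bash
python3 -m creep '0 0 0 -1 5;0 0 0 -2 5;0 0 0 -3 5;0 0 0 -4 5;0 0 0 -5 5;0 0 0 -6 5;0 0 0 -7 5;0 0 0 -8 5;0 0 0 -9 5;0 0 0 -9 5'; python3 -c "
from h import *
s=manip.state();print(s['moment'],s['ft_force'],s['tool_pos'])"
```

```text
t: 13.45
tool_pos: [0.5947, -0.0054, 0.1589]
orientation: [-0.0, 0.998, -0.069, -0.0]
ft_force: [-0.4, 5.0, 0.6]
opening: 0.012
[ 1.58488713  0.11248898 -0.10002201] [-0.42560949  5.03310967  0.64578756] [ 0.59470758 -0.00544126  0.15887598]
```

Opening is 12.0 mm at mid-turn: the bar is flush, as predicted. Continuing.

```bash
python3 -m creep '0 0 0 -1 5;0 0 0 -2 5;0 0 0 -3 5;0 0 0 -4 5;0 0 0 -5 5;0 0 0 -6 5;0 0 0 -7 5;0 0 0 -8 5;0 0 0 -8.55 5;0 0 0 -8.55 5'; python3 - <<'E'
from h import *
s=manip.state();q=s['orientation'];print(s['moment'],s['ft_force'],s['tool_pos'],np.degrees(2*np.arctan2(q[2],q[1]))-90,s['joints'])
c=grab('wrist','w6');t=grab('scene','s6')
o=np.zeros((420,800,3),np.uint8);o[:,:460]=c['p'][:,50:510];o[:340,460:]=cv2.resize(t['p'][155:255,250:350],(340,340),interpolation=cv2.INTER_CUBIC)
cv2.imwrite('pics/w6.png',o[:,:,::-1])
E
```

```text
t: 14.45
tool_pos: [0.5953, -0.0037, 0.159]
orientation: [-0.002, 0.904, -0.427, -0.0]
ft_force: [-1.6, 12.7, 0.1]
opening: 0.0151
[4.89092334 0.14075303 0.37768042] [-1.59547986 12.72450363  0.06758856] [ 0.59527467 -0.00374893  0.1589688 ] -140.55914902992984 [ 0.31999917  0.30363713 -0.29262252 -0.00338458 -0.97237232  0.37027719]
```

View pics/w6.png

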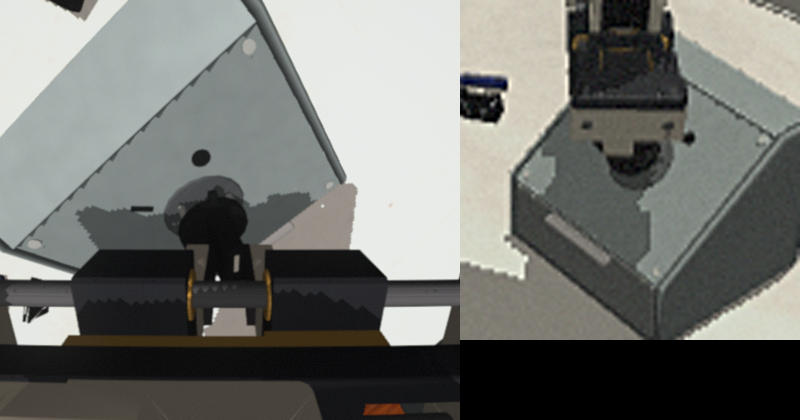

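The picture shows the dot at (201,158) and the bar pointing up past the skirt centre towards it. I'll relieve the side force a little, then push in along the axis in small steps, watching the force.

```bash
python3 -m creep '0 0.08 0 0 5;0 0.08 0 0 5'; python3 -m creep '0.08 -0.015 -0.11 0 5;0.16 -0.03 -0.22 0 5;0.16 -0.03 -0.22 0 5'; python3 -m creep '0.08 -0.015 -0.11 0 5;0.14 -0.026 -0.2 0 5;0.14 -0.026 -0.2 0 5'
```

```text
t: 14.75
tool_pos: [0.5952, -0.0031, 0.1589]
orientation: [-0.0, 0.905, -0.426, 0.0]
ft_force: [-0.5, 4.4, 0.0]
opening: 0.0152
t: 15.05
tool_pos: [0.6001, -0.0041, 0.1518]
orientation: [-0.0, 0.904, -0.427, -0.0]
ft_force: [1.4, 5.5, -2.7]
opening: 0.0152
t: 15.35
tool_pos: [0.6021, -0.005, 0.1489]
orientation: [0.0, 0.905, -0.426, -0.001]
ft_force: [-18.5, 10.9, 27.4]
opening: 0.016
```

The first 8.6 mm went in freely, which is past the pin threshold. It then met a stop after about 12 mm. I'll release, rise and measure the knob.

```bash
python3 -m creep '-0.03 0 0.06 0 5;-0.03 0 0.06 0 30;-0.03 0 0.06 0 30;-0.03 0 0.06 0 30;-0.03 0 0.06 0 30;-0.03 0 0.8 0 30;-0.03 0 1.6 0 30;-0.03 0 1.8 0 30'; python3 -m creep '-1 0.18 0 2 0;-2 0.36 0 4 0;-3 0.55 0 6 0;-3 0.55 0 8 0;-3 0.55 0 8 0;-3 0.55 0 8 0'
python3 - <<'E'
from h import *
s=manip.state();q=s['orientation'];print(s['t'],s['tool_pos'],np.degrees(2*np.arctan2(q[2],q[1]))-90)
c=grab('wrist','w7');cv2.imwrite('pics/w7.png',c['p'][:,:,::-1])
h0,m=knob(c);print(world(h0+.03,m))
E
```

```text
t: 16.15
tool_pos: [0.6046, -0.0056, 0.2025]
orientation: [-0.001, 0.904, -0.427, 0.002]
ft_force: [0.6, 0.6, 0.1]
opening: 0.0298
t: 16.75
tool_pos: [0.513, 0.011, 0.1998]
orientation: [0.0, 0.996, -0.091, -0.0]
ft_force: [-0.4, 0.0, -0.3]
opening: 0.0006
16.75 [0.51302232 0.01095052 0.19982538] -100.4361436435435
panel off -0.26592928480490735 bar height pct [0.02707583 0.04078197 0.04239127 0.04286904]
rect ((-105.2726058959961, 561.5765380859375), (39.89756774902344, 12.486492156982422), 56.15223693847656) mean [-104.75132672  564.07376081] bar angle right of up deg 34.454442361269855 1156
[ 0.60454145 -0.00645949  0.12884511]
```

View pics/w7.png

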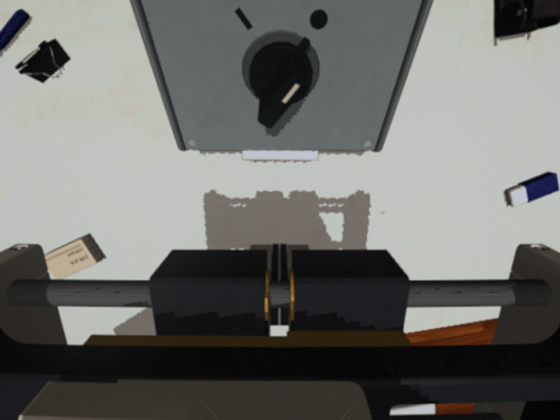

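The picture shows the pointer aimed at the dot (319,19). The fitted bar angle is 34.0–34.5° right of up, against 34.4° for the dot. The bar height over the panel is within 0.2 mm of its fully-in value at the start. The drawer is shut, the eraser and staples are undisturbed, and the arm is clear. I'll hand in.

```bash
python3 -c "
from bench import manip
print(manip.sign_off(),manip.state()['t'])"
```

```text
the job is handed in; nothing more can be done
the job is handed in; nothing more can be done
```

I laid the memory stick in the drawer and slid the drawer shut. I then pulled the knob out, turned it clockwise to the dot and pushed it back in. The job is handed in, at about 17 s of the 67 s allowed.

My last checks before handing in:
- **Drawer:** it stopped where expected, with about 48 N on the wrist. In the last picture only the lip shows, flush under the panel edge. The stick was seen lying flat inside before I shut it.
- **Knob angle:** the bar measures about 34° right of up, and the dot should be at 34.4°.
- **Knob depth:** the bar's height above the panel matches its starting, fully-in value to about 0.2 mm. The push met a stop after about 12 mm of tool travel, not the full 14 mm. I put that down to the grip slipping slightly on the bar, since the depth reading shows the knob in.
- **Other items:** I never went near the eraser or the staples. They look undisturbed in the last picture, though I did not re-measure them.
- **Disagreement:** the top and wrist cameras differed by 3–4 mm on the box's sideways position. I aimed nearer the wrist camera's figure, and the knob grip came out centred, with side forces of about 5 N.

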